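# Stow the spare handwheel in the instrument drawer

### The job

Put the spare stage handwheel away: lower its square bore over the square brass post in the open top drawer, without dropping it, until it is seated flat and fully home and let it go; then push that drawer completely shut without slamming it. Do not disturb the mouse, the wooden gauge case or the yellow pen stand.

Things in the scene. Friction and masses are not known exactly. Their poses are not given: they have to be found in the camera images.
- handwheel: Handwheel lying flat: black rim 122 mm across, 12 mm thick; 4 spokes below 12 mm; square aluminium hub 46 x 46 mm, 48 mm tall, with a 30 mm square bore right through (grip it from above across two faces). Red grip on the rim at +x +y (39 mm each), top at 37 mm. 0.45 kg. Origin: centre of the underside; z up; x, y square to the faces of hub and bore. All four quarter turns fit.
- post_base (a point): Foot of the square brass post, on its axis, on the top drawer's floor. Post 26 x 26 mm, 34 mm tall, the top 8 mm tapering to 18 mm. x, y square to the post's faces and the drawer; -x: the way it opens. Drawer walls inside: front 68 mm, sides 109 mm from the axis; sides 46 mm, front panel 54 mm above the floor. Fully home, the wheel lies on this floor, its hub 8 mm under the roof.
- cabinet_drawer0 (a joint): Opening of the top drawer in m: 0 is shut, growing as it is pulled out along the cabinet's -x; at most 0.198. It starts open by 0.155 to 0.18 and slides with about 1 N of friction.
- cabinet_drawer0_handle (a point): Middle of the top drawer's steel bar handle: bar 11 mm thick, 120 mm long, parallel to the drawer's blue front, its axis 35 mm out from it and 38 mm below the top of the fixed grey cabinet (260 mm wide, 280 mm deep, 156 mm tall, two drawers, the lower one shut). -x: the way the drawer opens. With the drawer shut, the cabinet's roof begins 50 mm behind the bar.
- mouse: Black computer mouse, 105 x 60 x 34 mm, on a red mat (3 mm thick, 160 x 190 mm). Bystander. Origin: centre of its underside.
- gauge_case: Closed wooden gauge-block case, 100 x 160 x 54 mm (x, y, z). Bystander. Origin: centre of its underside.
- pen_stand: Yellow pen stand, 68 mm wide foot with an upright pen, 148 mm tall. Bystander. Origin: centre of its underside.
Mind the look-alikes: they are no part of the job. What is shaped like the handwheel but green, orange or turquoise is not meant.

How it is judged:
On the way, in this order (a step that is already met when the one before it is completed fails the run):
1. the handwheel sits fully home on the square post, let go, while the drawer is still open (horizontal distance between handwheel and post_base below 0.006 m and z of handwheel in the frame of post_base between -0.004 and 0.004 m and angle between handwheel's own z axis and vertical below 0.07 rad and value of joint cabinet_drawer0 above 0.08 m and contact force between the fingers and handwheel below 0.5 N), for 0.2 s.
2. the drawer is shut with the handwheel on its post (horizontal distance between handwheel and post_base below 0.006 m and z of handwheel in the frame of post_base between -0.004 and 0.004 m and angle between handwheel's own z axis and vertical below 0.07 rad and value of joint cabinet_drawer0 below 0.005 m), for 0.2 s.
At the end, for the whole second after the job is handed in: The handwheel is at rest on the post in the drawer: within 6 mm of the post's axis, its underside within 4 mm of the drawer's floor, tilted less than 0.07 rad; the top drawer is within 5 mm of shut (all of step 2 and linear speed of handwheel below 0.02 m/s); the robot touches nothing.
It fails at once if the handwheel is dropped onto the post (moving faster than 0.6 m/s on it) (horizontal distance between handwheel and post_base below 0.02 m and z of handwheel in the frame of post_base below 0.04 m and linear speed of handwheel above 0.6 m/s).
It fails at once if the drawer is slammed (closing faster than 0.5 m/s) (velocity of joint cabinet_drawer0 below -0.5 m/s).
It fails at once if the mouse is shifted by more than 20 mm or tipped (distance of mouse from where it was at the start of the episode above 0.02 m or angle between mouse's own z axis and vertical above 0.3 rad).
It fails at once if the gauge case is shifted by more than 20 mm or tipped (distance of gauge_case from where it was at the start of the episode above 0.02 m or angle between gauge_case's own z axis and vertical above 0.3 rad).
It fails at once if the pen stand is shifted by more than 20 mm or tipped (distance of pen_stand from where it was at the start of the episode above 0.02 m or angle between pen_stand's own z axis and vertical above 0.3 rad).
It also fails if it takes over 51 s, if anything falls off the work surface, if the arm or the gripper's body presses on something with over 40 N, if the wrist force passes 120 N, or if a joint passes its speed limit or range.

### The arm

A 6-joint arm with a two-finger parallel gripper is mounted at the origin on the work surface. World frame = base frame: x ahead of the robot, y to its left, z up, the work surface at z = 0. Lengths are in m, angles in rad, forces in N, time in s.
With the tool pointing down it reaches from about 0.25 to 0.725 m from the base axis. Payload 4 kg.
Tool frame: the origin (TCP) lies at the very end of the fingers, on their centre line; the grasp point (between the pads) lies 19 mm behind it; z points along the fingers, y is the line along which they close (so a half turn about z gives the same grasp; the last joint's range is limited). The gripper opens to 85 mm and grips with 20 to 120 N. Pads are 22 mm wide; open, the fingers measure 114 mm over their backs; the gripper's body (76 mm by 85 mm) begins 54 mm behind the grasp point. The pads swing forward as they close: fully open they stand 13 mm farther back than shut.
Start: joints at [1.113, 0.241, 0.005, 1.335, 0, 1.571], TCP at [0.221, 0.449, 0.231] pointing down, gripper open.
Joint ranges: [-2.72, 2.72], [-1.05, 1.87], [-1.09, 1.28], [-1.99, 2.15], [-1.42, 1.44], [-3.14, 3.14]. Speed limits (rad/s): [2.79, 2.79, 3.14, 3.14, 3.14, 3.14].

### API

Orientations are given as a unit quaternion [x, y, z, w].
In Python, from workcell import monitor, viewer, job gives the robot as it stands.
- The arm moves only by the tool arm_command, never from a script. Its argument "increments" is a list of rows, each an object of numbers: "dx", "dy", "dz": the shift along the tool's x, y, z in cm; "wx", "wy", "wz": the turn, a rotation vector about the tool's x, y, z in rad; "grip": the finger opening in cm, from 0 to 8.54. In form: [{"dx": .., "dy": .., "dz": .., "wx": .., "wy": .., "wz": .., "grip": ..}, ...]. A call has 1 to 10 rows; each row is the pose to reach, as a shift and turn from the pose commanded when the call began, along the tool's axes at that moment; what a row does not reach only later rows make up. A row lasts 1/10 s, in which the tool goes at most 50 mm and 8.59 degrees, less where a joint would pass 70% of its speed; a pose out of reach is approached as far as the arm can. A call with a gripper value outside its range is refused whole. The fingers move at their own pace and stop on an object; the grip force is fixed at half the most. Time passes only in rows, so rows that repeat a pose let the fingers close. It gives the time, the measured TCP pose, the force, the opening and the grip force at its end, in the units of the state.
- monitor.get_obs(): the state, without advancing time (a new reading comes with each control period).
- viewer.camera(name): name is "scene" or "top"; returns (picture, depth): 400x640x3 uint8, red, green, blue; 400x640 float32, m along the optical axis (not along the pixel's ray), 0 where there is no reading.
- viewer.get_calibration(name): a dict with "fovy" (degrees; the focal length in pixels is half the picture's height over the tangent of half this angle, whatever the lens; pixels are square), "cx", "cy" (the principal point, pixels), "dist_coeffs" ([k1, k2, p1, p2, k3] as OpenCV has them; the pictures are not rectified), "view" (4x4, takes a point from world to camera coordinates). Camera axes: x right, y up, looking along -z (the intrinsics and any distortion apply to the point x, -y, -z); pixel columns grow to the right and rows downward; lengths in m; the calibration is good to about 2 mm. A picture is of the moment at which its call begins. get_calibration takes no time and is no camera call.
- job.job_done(): hands the job in; it is judged then, once.
The state is a dict: "clock": time; "joint_pos": joint angles; "joint_vel": joint speeds; "tau": joint torques, N m; "eef_pos": TCP position; "tool_rot": TCP orientation; "ft_force": force on the tool from outside, world axes, zero at the start; "ft_torque": the same for the moment, N m; "grip_width": finger opening in m; "grasp_force": force on a finger pad.
Only numpy, scipy, OpenCV 4.12 (cv2) and the standard library are available. Lean on these libraries where they do the work, as an engineer would, in place of code of your own. Each camera call takes 0.05 s, during which the arm holds its last target. There are 200 camera calls.

## Working session

There is one attempt and no reset: what is moved stays moved. The work goes in short steps, Python scripts to look and compute and a tool call to move; the robot and the scene stay as the last step left them, time stands still between calls to the robot, and variables do not carry over. Pictures are saved under pics/ and viewed, at most 10 in all, crops included, and the job is handed in when it is done.

Besides the shell and the picture viewer there is one more tool, called by a JSON object that holds its "op" and its "data". arm_command: Moves the arm, as the interface text tells. Its arguments: {"type":"object","properties":{"increments":{"type":"array","items":{"type":"object","properties":{"dx":{"type":"number"},"dy":{"type":"number"},"dz":{"type":"number"},"wx":{"type":"number"},"wy":{"type":"number"},"wz":{"type":"number"},"grip":{"type":"number"}}}}},"required":["increments"]}

```bash
mkdir -p pics
cat > h.py <<'E'
import numpy as np,cv2
from workcell import monitor,viewer,job
def grab(n):
    im,d=viewer.camera(n); np.savez('%s.npz'%n,im=im,d=d); return im,d
def cal(n):
    c=viewer.get_calibration(n); f=200/np.tan(np.radians(c['fovy'])/2)
    return np.array([[f,0,c['cx']],[0,f,c['cy']],[0,0,1.]]),np.array(c['dist_coeffs'],float),np.array(c['view']).reshape(4,4)
def rays(n,uv):
    K,D,V=cal(n); p=cv2.undistortPoints(np.array(uv,float).reshape(-1,1,2),K,D).reshape(-1,2)
    r=np.c_[p[:,0],-p[:,1],-np.ones(len(p))]; R=V[:3,:3]
    return -R.T@V[:3,3], r@R
def onz(n,uv,z):
    o,r=rays(n,uv); return o+r*((z-o[2])/r[:,2])[:,None]
def withd(n,uv,d):
    o,r=rays(n,uv); return o+r*np.asarray(d)[:,None]
def proj(n,P):
    K,D,V=cal(n); P=np.atleast_2d(P)@V[:3,:3].T+V[:3,3]; P=P*[1,-1,-1]
    return cv2.projectPoints(P,np.zeros(3),np.zeros(3),K,D)[0].reshape(-1,2)
def cloud(n,d):
    v,u=np.mgrid[:400,:640]; P=withd(n,np.c_[u.ravel(),v.ravel()],d.ravel()).reshape(400,640,3); P[d==0]=np.nan; return P
E
python3 - <<'E'
from h import *
for n in('scene','top'):
    im,d=grab(n); cv2.imwrite(f'pics/{n}0.png',im[...,::-1]); K,D,V=cal(n); print(n,K[0],K[1],D,-V[:3,:3].T@V[:3,3],V[:3,:3].round(2).tolist())
print(monitor.get_obs())
E
```

```text
scene [364.74071381   0.         320.16696486] [  0.         364.74071381 200.00484099] [-0.00957804  0.          0.          0.          0.        ] [0.85402474 0.60394252 1.07021299] [[-0.89, 0.45, -0.01], [-0.37, -0.72, 0.59], [0.26, 0.53, 0.81]]
top [408.13706248   0.         320.58575264] [  0.         408.13706248 196.01226075] [-0.05666487  0.          0.          0.          0.        ] [ 0.32345499 -0.03659248  1.35550014] [[-0.02, -1.0, -0.01], [0.98, -0.02, 0.17], [-0.17, -0.01, 0.99]]
{'clock': 0.1, 'joint_pos': array([ 1.11297494e+00,  2.41355506e-01,  3.85391381e-03,  1.33518014e+00,
       -1.31897409e-05,  1.57083402e+00]), 'joint_vel': array([ 3.59416162e-06, -1.04462371e-03,  3.21252834e-03,  1.73380725e-03,
        5.84418877e-04,  7.89486357e-04]), 'tau': array([-4.05349356e-04, -3.73135900e+01,  2.53010666e+01,  1.08670117e-02,
       -3.03815375e-05,  4.15403179e-06]), 'eef_pos': array([0.22075337, 0.44800437, 0.23049112]), 'tool_rot': array([ 2.26935016e-01,  9.73909446e-01, -9.19613836e-04, -2.07475338e-04]), 'ft_force': array([-0.25098643,  0.25136988,  1.15243892]), 'ft_torque': array([-0.02796649,  0.02499139,  0.0388311 ]), 'grasp_force': 0.0, 'grip_width': 0.08563916827331716}
```

View pics/scene0.png

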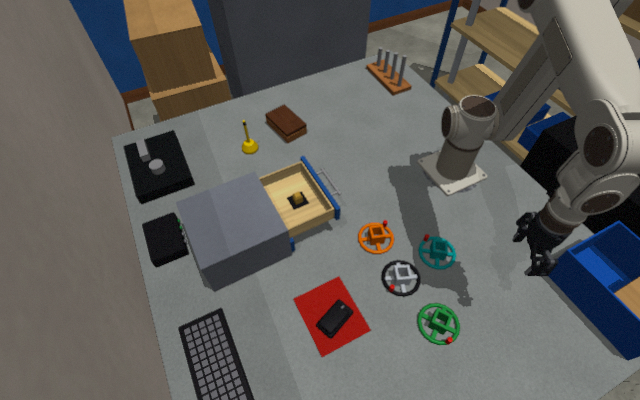

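View pics/top0.png

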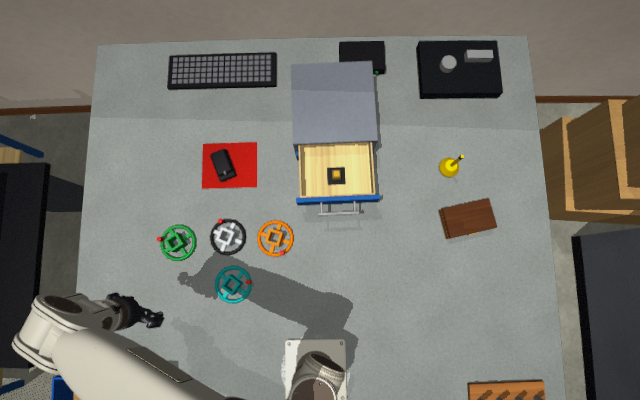

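The target wheel (black rim, silver hub) is at about top (228,237) and scene (402,277). The brass post is at top (336,175), the bar handle at top (340,210). Next I measure from depth and colour.

```bash
cat > m.py <<'E'
from h import *
def rect(P,name):
    r=cv2.minAreaRect(np.float32(P[:,:2])); print(name,'c',np.round(r[0],4),'size',np.round(r[1],4),'ang',round(r[2],2),'n',len(P),'zmed',np.median(P[:,2]).round(4))
for n in('top','scene'):
    f=np.load(n+'.npz'); im,d=f['im'],f['d']; P=cloud(n,d); X,Y,Z=P[...,0],P[...,1],P[...,2]
    hsv=cv2.cvtColor(im,cv2.COLOR_RGB2HSV); H,S,V=[hsv[...,i].astype(int) for i in range(3)]
    u,v={'top':(228,237),'scene':(402,277)}[n]
    c=onz(n,[(u,v)],.03)[0]; near=np.hypot(X-c[0],Y-c[1])<.08
    rect(P[near&(Z>.043)&(Z<.053)&(S<70)],n+' hubtop')
    m=near&(V<70)&(Z<.02)&(Z>.006); rect(P[m],n+' rim'); (x,r)=cv2.minEnclosingCircle(np.float32(P[m][:,:2])); print(x,r)
    m=near&(H<8)&(S>150)&(Z>.02); print(' red',P[m].mean(0).round(4),m.sum())
    rect(P[(Z>.148)&(Z<.165)&(X>.4)&(abs(Y)<.3)&(S<70)],n+' roof')
    m=(H>100)&(H<125)&(S>120)&(Z>.1)&(Z<.17)&(X>.3)&(X<.6)&(abs(Y)<.25); rect(P[m],n+' blue')
    u,v={'top':(336,175),'scene':(298,199)}[n]; c=onz(n,[(u,v)],.13)[0]; near=np.hypot(X-c[0],Y-c[1])<.05
    m=near&(V>40)&(H>15)&(H<30)&(S>170); vv,uu=np.where(m); print(' brass px',uu.min(),uu.max(),vv.min(),vv.max(),np.percentile(Z[m],[5,50,95]).round(4)); 
    rect(P[m&(Z>np.nanpercentile(Z[m],95)-.004)],n+' posttop')
    m=(X>c[0]-.06)&(X<c[0]+.08)&(abs(Y-c[1])<.1)&(H>12)&(H<28)&(S>30)&(V>120); print(' drawer Z hist',np.histogram(Z[m],np.arange(.07,.17,.006)))
    rect(P[(Z>.1)&(Z<.13)&(X<.43)&(X>.33)&(abs(Y-c[1])<.1)&(S<60)],n+' bar')
A=cv2.resize(np.load('top.npz')['im'][140:280,190:390],None,fx=4,fy=4,interpolation=2)
cv2.imwrite('pics/topc.png',A[...,::-1])
E
python3 m.py
```

```text
top hubtop c [0.4287 0.2859] size [0.0466 0.0455] ang 67.72 n 103 zmed 0.0475
top rim c [0.428  0.2838] size [0.1142 0.1169] ang 32.71 n 240 zmed 0.0109
(0.4285944402217865, 0.28443586826324463) 0.05968135595321655
 red [0.4785 0.3051 0.0335] 17
top roof c [ 9.758e-01 -4.000e-04] size [0.6681 0.3427] ang 25.69 n 6766 zmed 0.155
top blue c [ 0.5265 -0.0778] size [0.0157 0.2514] ang 1.69 n 537 zmed 0.141
 brass px 332 340 170 178 [0.0976 0.1183 0.1242]
top posttop c [ 0.6071 -0.0756] size [0.0185 0.0198] ang 88.01 n 23 zmed 0.1224
 drawer Z hist (array([   0,   57, 1326,  638,    4,    0,    2,   19,   30,    5,    0,
          0,    0,    0,    0,    0]), array([0.07 , 0.076, 0.082, 0.088, 0.094, 0.1  , 0.106, 0.112, 0.118,
       0.124, 0.13 , 0.136, 0.142, 0.148, 0.154, 0.16 , 0.166]))
top bar c [0. 0.] size [0. 0.] ang 0.0 n 0 zmed nan
scene hubtop c [0.426  0.2874] size [0.0487 0.047 ] ang 66.47 n 152 zmed 0.0494
scene rim c [0.4282 0.288 ] size [0.1163 0.1177] ang 35.01 n 333 zmed 0.013
(0.42735323309898376, 0.28875139355659485) 0.060275111347436905
 red [0.4796 0.3099 0.0356] 23
scene roof c [ 9.504e-01 -6.000e-04] size [0.5083 0.592 ] ang 0.05 n 6851 zmed 0.1573
scene blue c [ 0.5277 -0.0733] size [0.0153 0.2542] ang 1.05 n 302 zmed 0.1427
 brass px 293 302 192 203 [0.0957 0.117  0.1231]
scene posttop c [ 0.6101 -0.0699] size [0.0218 0.0202] ang 9.72 n 28 zmed 0.1217
 drawer Z hist (array([  0,   3, 617, 670,   1,   0,   0,   3,  30,   3,  51,  11,   0,
         0,   0,   0]), array([0.07 , 0.076, 0.082, 0.088, 0.094, 0.1  , 0.106, 0.112, 0.118,
       0.124, 0.13 , 0.136, 0.142, 0.148, 0.154, 0.16 , 0.166]))
scene bar c [0. 0.] size [0. 0.] ang 0.0 n 0 zmed nan
  return _methods._mean(a, axis=axis, dtype=dtype,
  ret = ret.dtype.type(ret / rcount)
```

View pics/topc.png

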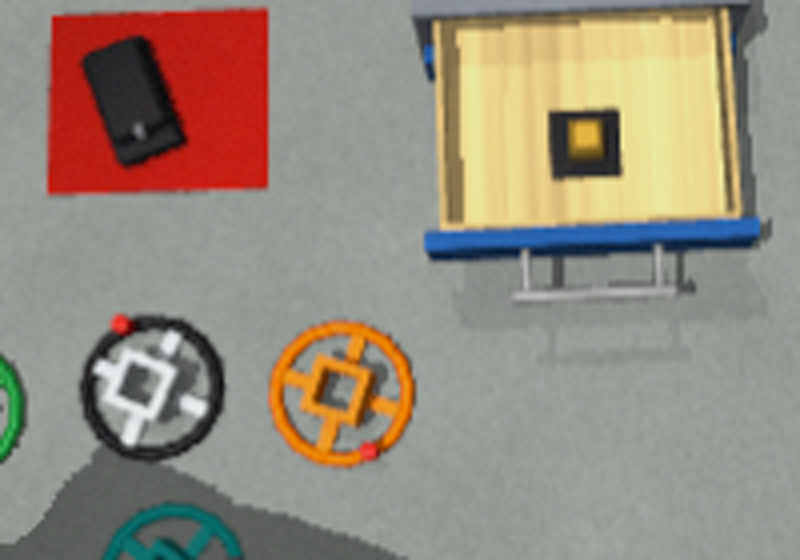

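The top crop shows the wheel hub near (140,385), its red grip up-left, and the post at (585,137). Centre estimates are wheel (0.4277, 0.2863) with yaw about -22.7°, and post (0.6086, -0.0728) with yaw about 1.4° and floor at z about 0.088. Moving above the wheel.

{"op": "arm_command", "data": {"increments": [{"dx": -2.5,"dy": -0.5,"dz": 0.5,"wz": -0.01,"grip": 8.5},{"dx": -6.5,"dy": -1.3,"dz": 2,"wz": -0.03,"grip": 8.5},{"dx": -10.7,"dy": -2.2,"dz": 4,"wz": -0.04,"grip": 8.5},{"dx": -14.9,"dy": -3.1,"dz": 6,"wz": -0.06,"grip": 8.5},{"dx": -19,"dy": -4,"dz": 8,"wz": -0.06,"grip": 8.5},{"dx": -22.5,"dy": -4.7,"dz": 10,"wz": -0.06,"grip": 8.5},{"dx": -24.8,"dy": -5.2,"dz": 11,"wz": -0.06,"grip": 8.5},{"dx": -25.7,"dy": -5.35,"dz": 11.5,"wz": -0.06,"grip": 8.5},{"dx": -25.7,"dy": -5.35,"dz": 11.5,"wz": -0.06,"grip": 8.5}]}}

```text
validation failed for argument at $.in...
```

{"op": "arm_command", "data": {"increments": [{"dx": -2.5,"dy": -0.5,"dz": 0.5,"wx": 0.0,"wy": 0.0,"wz": -0.01,"grip": 8.5},{"dx": -6.5,"dy": -1.3,"dz": 2.0,"wx": 0.0,"wy": 0.0,"wz": -0.03,"grip": 8.5},{"dx": -10.7,"dy": -2.2,"dz": 4.0,"wx": 0.0,"wy": 0.0,"wz": -0.04,"grip": 8.5},{"dx": -14.9,"dy": -3.1,"dz": 6.0,"wx": 0.0,"wy": 0.0,"wz": -0.06,"grip": 8.5},{"dx": -19.0,"dy": -4.0,"dz": 8.0,"wx": 0.0,"wy": 0.0,"wz": -0.06,"grip": 8.5},{"dx": -22.5,"dy": -4.7,"dz": 10.0,"wx": 0.0,"wy": 0.0,"wz": -0.06,"grip": 8.5},{"dx": -24.8,"dy": -5.2,"dz": 11.0,"wx": 0.0,"wy": 0.0,"wz": -0.06,"grip": 8.5},{"dx": -25.7,"dy": -5.35,"dz": 11.5,"wx": 0.0,"wy": 0.0,"wz": -0.06,"grip": 8.5},{"dx": -25.7,"dy": -5.35,"dz": 11.5,"wx": 0.0,"wy": 0.0,"wz": -0.06,"grip": 8.5}]}}

```text
clock: 1.0
eef_pos: [0.4279, 0.286, 0.1154]
tool_rot: [0.199, 0.98, -0.001, -0.001]
ft_force: [-0.1, 0.7, 0.2]
grip_width: 0.085
grasp_force: 0.0
```

{"op": "arm_command", "data": {"increments": [{"dx": 0.0,"dy": 0.0,"dz": 1.5,"wx": 0.0,"wy": 0.0,"wz": 0.0,"grip": 8.5},{"dx": 0.0,"dy": 0.0,"dz": 4.0,"wx": 0.0,"wy": 0.0,"wz": 0.0,"grip": 8.5},{"dx": 0.0,"dy": 0.0,"dz": 6.5,"wx": 0.0,"wy": 0.0,"wz": 0.0,"grip": 8.5},{"dx": 0.0,"dy": 0.0,"dz": 8.5,"wx": 0.0,"wy": 0.0,"wz": 0.0,"grip": 8.5},{"dx": 0.0,"dy": 0.0,"dz": 9.6,"wx": 0.0,"wy": 0.0,"wz": 0.0,"grip": 8.5},{"dx": 0.0,"dy": 0.0,"dz": 9.6,"wx": 0.0,"wy": 0.0,"wz": 0.0,"grip": 6.5},{"dx": 0.0,"dy": 0.0,"dz": 9.6,"wx": 0.0,"wy": 0.0,"wz": 0.0,"grip": 5.2},{"dx": 0.0,"dy": 0.0,"dz": 9.6,"wx": 0.0,"wy": 0.0,"wz": 0.0,"grip": 4.8},{"dx": 0.0,"dy": 0.0,"dz": 9.6,"wx": 0.0,"wy": 0.0,"wz": 0.0,"grip": 4.0},{"dx": 0.0,"dy": 0.0,"dz": 9.6,"wx": 0.0,"wy": 0.0,"wz": 0.0,"grip": 4.0}]}}

```text
clock: 2.0
eef_pos: [0.4285, 0.2873, 0.0218]
tool_rot: [0.198, 0.98, 0.001, 0.001]
ft_force: [-1.6, -1.2, 6.6]
grip_width: 0.0449
grasp_force: 63.6
```

{"op": "arm_command", "data": {"increments": [{"dx": 0.0,"dy": 0.0,"dz": 0.0,"wx": 0.0,"wy": 0.0,"wz": 0.0,"grip": 4.0},{"dx": 0.0,"dy": 0.0,"dz": 0.0,"wx": 0.0,"wy": 0.0,"wz": 0.0,"grip": 4.0},{"dx": 0.0,"dy": 0.0,"dz": 0.0,"wx": 0.0,"wy": 0.0,"wz": 0.0,"grip": 4.0}]}}

```text
clock: 2.3
eef_pos: [0.4285, 0.2873, 0.0218]
tool_rot: [0.198, 0.98, 0.001, 0.001]
ft_force: [-1.7, -0.1, 6.2]
grip_width: 0.045
grasp_force: 63.6
```

{"op": "arm_command", "data": {"increments": [{"dx": 0.0,"dy": 0.0,"dz": -0.5,"wx": 0.0,"wy": 0.0,"wz": 0.0,"grip": 4.0},{"dx": 0.0,"dy": 0.0,"dz": -2.0,"wx": 0.0,"wy": 0.0,"wz": 0.0,"grip": 4.0},{"dx": 0.0,"dy": 0.0,"dz": -4.5,"wx": 0.0,"wy": 0.0,"wz": 0.0,"grip": 4.0},{"dx": 0.0,"dy": 0.0,"dz": -7.5,"wx": 0.0,"wy": 0.0,"wz": 0.0,"grip": 4.0},{"dx": 0.0,"dy": 0.0,"dz": -10.5,"wx": 0.0,"wy": 0.0,"wz": 0.0,"grip": 4.0},{"dx": 0.0,"dy": 0.0,"dz": -13.5,"wx": 0.0,"wy": 0.0,"wz": 0.0,"grip": 4.0},{"dx": 0.0,"dy": 0.0,"dz": -16.0,"wx": 0.0,"wy": 0.0,"wz": 0.0,"grip": 4.0},{"dx": 0.0,"dy": 0.0,"dz": -18.0,"wx": 0.0,"wy": 0.0,"wz": 0.0,"grip": 4.0},{"dx": 0.0,"dy": 0.0,"dz": -18.5,"wx": 0.0,"wy": 0.0,"wz": 0.0,"grip": 4.0},{"dx": 0.0,"dy": 0.0,"dz": -18.5,"wx": 0.0,"wy": 0.0,"wz": 0.0,"grip": 4.0}]}}

```text
clock: 3.3
eef_pos: [0.4281, 0.2871, 0.2056]
tool_rot: [0.198, 0.98, 0.0, 0.0]
ft_force: [0.0, -0.3, -4.9]
grip_width: 0.0449
grasp_force: 62.5
```

{"op": "arm_command", "data": {"increments": [{"dx": -1.0,"dy": -0.8,"dz": 0.0,"wx": 0.0,"wy": 0.0,"wz": -0.01,"grip": 4.0},{"dx": -3.0,"dy": -2.5,"dz": 0.0,"wx": 0.0,"wy": 0.0,"wz": -0.04,"grip": 4.0},{"dx": -6.0,"dy": -5.1,"dz": 0.0,"wx": 0.0,"wy": 0.0,"wz": -0.08,"grip": 4.0},{"dx": -9.2,"dy": -7.8,"dz": 0.0,"wx": 0.0,"wy": 0.0,"wz": -0.13,"grip": 4.0},{"dx": -12.4,"dy": -10.6,"dz": 0.0,"wx": 0.0,"wy": 0.0,"wz": -0.18,"grip": 4.0},{"dx": -15.6,"dy": -13.3,"dz": 0.0,"wx": 0.0,"wy": 0.0,"wz": -0.22,"grip": 4.0},{"dx": -18.8,"dy": -16.1,"dz": 0.0,"wx": 0.0,"wy": 0.0,"wz": -0.27,"grip": 4.0},{"dx": -22.0,"dy": -18.8,"dz": 0.0,"wx": 0.0,"wy": 0.0,"wz": -0.32,"grip": 4.0},{"dx": -25.0,"dy": -21.4,"dz": 0.0,"wx": 0.0,"wy": 0.0,"wz": -0.36,"grip": 4.0},{"dx": -27.3,"dy": -23.3,"dz": 0.0,"wx": 0.0,"wy": 0.0,"wz": -0.39,"grip": 4.0}]}}

```text
clock: 4.3
eef_pos: [0.5889, -0.0361, 0.2026]
tool_rot: [0.004, 1.0, -0.0, -0.002]
ft_force: [0.4, 1.3, -4.1]
grip_width: 0.045
grasp_force: 62.4
```

```bash
cat > w.py <<'E'
# remaining shift (cm, tool axes) to world target: python3 w.py x y z yaw_of_tool_y_deg
import sys; from h import *
from scipy.spatial.transform import Rotation as R
o=monitor.get_obs(); M=R.from_quat(o['tool_rot']).as_matrix(); t=np.array([float(a) for a in sys.argv[1:4]])
a=np.degrees(np.arctan2(M[1,1],M[0,1])); da=(float(sys.argv[4])-a+90)%180-90
print('shift cm',(M.T@(t-o['eef_pos'])*100).round(2),'wz',-np.radians(da).round(3),'tooly',a.round(2),'tilt',M[:,2].round(4),'clock',o['clock'],o['eef_pos'].round(4),'q',o['joint_pos'].round(2),'ft',o['ft_force'].round(1))
E
python3 w.py 0.6086 -0.0728 0.2056 91.4
```

```text
shift cm [-2.   -3.65 -0.3 ] wz -0.033 tooly 89.52 tilt [-4.e-03 -1.e-04 -1.e+00] clock 4.3 [ 0.5889 -0.0361  0.2026] q [-0.06  0.44  0.21  1.35 -0.   -0.05] ft [ 0.4  1.3 -4.1]
```

{"op": "arm_command", "data": {"increments": [{"dx": -1.0,"dy": -1.9,"dz": -0.2,"wx": 0.0,"wy": 0.0,"wz": -0.02,"grip": 4.0},{"dx": -1.7,"dy": -3.1,"dz": -0.3,"wx": 0.0,"wy": 0.0,"wz": -0.03,"grip": 4.0},{"dx": -2.0,"dy": -3.65,"dz": -0.3,"wx": 0.0,"wy": 0.0,"wz": -0.03,"grip": 4.0},{"dx": -2.0,"dy": -3.65,"dz": -0.3,"wx": 0.0,"wy": 0.0,"wz": -0.03,"grip": 4.0},{"dx": -2.0,"dy": -3.65,"dz": -0.3,"wx": 0.0,"wy": 0.0,"wz": -0.03,"grip": 4.0}]}}

```text
clock: 4.8
eef_pos: [0.6084, -0.0692, 0.2078]
tool_rot: [-0.012, 1.0, 0.0, -0.001]
ft_force: [0.7, 0.0, -4.4]
grip_width: 0.0455
grasp_force: 62.4
```

```bash
cat > n.py <<'E'
import sys; from h import *
tag=sys.argv[1]; o=monitor.get_obs(); e=o['eef_pos']; zb=e[2]-.0218
for n in('top','scene'):
    im,d=grab(n); P=cloud(n,d); X,Y,Z=P[...,0],P[...,1],P[...,2]
    hsv=cv2.cvtColor(im,cv2.COLOR_RGB2HSV); H,S,V=[hsv[...,i].astype(int) for i in range(3)]
    near=np.hypot(X-e[0],Y-e[1])<.085
    m=near&(V<75)&(S<120)&(Z<zb+.017)&(Z>zb-.004)
    pts=np.argwhere(m)[:,::-1]; Q=onz(n,pts,zb+.012)
    r=np.hypot(Q[:,0]-e[0],Q[:,1]-e[1]); Q=Q[(r>.04)&(r<.075)]
    c,rad=cv2.minEnclosingCircle(np.float32(Q[:,:2]))
    el=cv2.fitEllipse(np.float32(cv2.convexHull(np.float32(Q[:,:2])).reshape(-1,2)))
    print(n,len(Q),'circle',np.round(c,4),round(rad,4),'ell',np.round(el[0],4),np.round(el[1],4),'zmed',np.nanmedian(Z[m]).round(4))
    m=near&((H<6)|(H>174))&(S>150)&(Z>zb+.01); print(' red',np.nanmean(P[m],0).round(4) if m.any() else None)
    u,v=np.round(proj(n,e-[0,0,.02])[0]).astype(int)
    A=cv2.resize(im[max(v-65,0):v+65,u-65:u+65],(400,400),interpolation=2)
    B=A if n=='top' else np.hstack([B,A])
cv2.imwrite(f'pics/{tag}.png',B[...,::-1])
print(e.round(4),o['clock'])
E
python3 n.py hov; python3 w.py 0.6086 -0.0728 0.2056 91.4
```

```text
shift cm [-0.   -0.37  0.25] wz -0.001 tooly 91.35 tilt [-9.e-04  6.e-04 -1.e+00] clock 4.85 [ 0.6085 -0.0691  0.2081] q [-0.11  0.48  0.29  1.38  0.   -0.14] ft [-0.4  0.2 -4.2]Traceback (most recent call last):
  File "n.py", line 8, in <module>
    pts=np.argwhere(m)[:,::-1]; Q=onz(n,pts,zb+.012)
                                  ~~~^^^^^^^^^^^^^^^
  File "h.py", line 13, in onz
    o,r=rays(n,uv); return o+r*((z-o[2])/r[:,2])[:,None]
        ~~~~^^^^^^
  File "h.py", line 9, in rays
    K,D,V=cal(n); p=cv2.undistortPoints(np.array(uv,float).reshape(-1,1,2),K,D).reshape(-1,2)
                    ~~~~~~~~~~~~~~~~~~~^^^^^^^^^^^^^^^^^^^^^^^^^^^^^^^^^^^^^^^^
cv2.error: OpenCV(4.12.0) /io/opencv/modules/calib3d/src/undistort.dispatch.cpp:347: error: (-215:Assertion failed) CV_IS_MAT(_src) && CV_IS_MAT(_dst) && (_src->rows == 1 || _src->cols == 1) && (_dst->rows == 1 || _dst->cols == 1) && _src->cols + _src->rows - 1 == _dst->rows + _dst->cols - 1 && (CV_MAT_TYPE(_src->type) == CV_32FC2 || CV_MAT_TYPE(_src->type) == CV_64FC2) && (CV_MAT_TYPE(_dst->type) == CV_32FC2 || CV_MAT_TYPE(_dst->type) == CV_64FC2) in function 'cvUndistortPointsInternal'
```

Run:
```python
from h import *
B=[]
e=monitor.get_obs()['eef_pos']
for n in('top','scene'):
    im,d=grab(n); u,v=np.round(proj(n,e-[0,0,.02])[0]).astype(int); print(n,u,v)
    B.append(cv2.resize(im[v-65:v+65,u-65:u+65],(400,400),interpolation=2))
cv2.imwrite('pics/hov.png',np.hstack(B)[...,::-1])
```

```text
top 334 169
scene 296 182
```

View pics/hov.png

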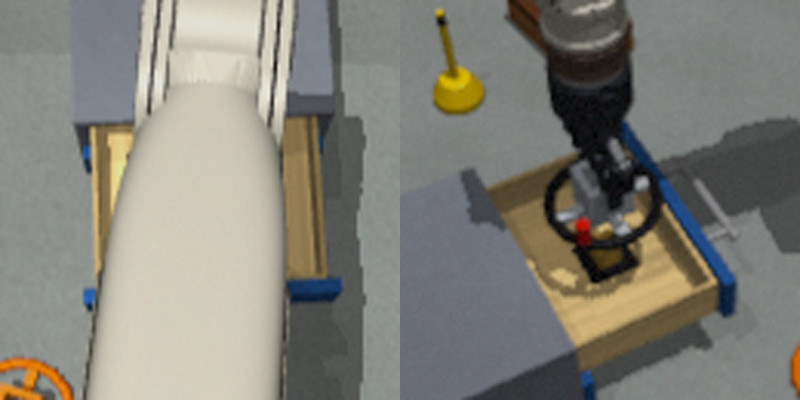

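The top view is fully blocked by the arm. The scene crop shows the wheel level above the drawer, with the post just visible below it at crop (605,250). I measure the rim in the scene view to get a local correction.

```bash
cat > s.py <<'E'
from h import *
e=monitor.get_obs()['eef_pos']; zb=e[2]-.0218
im,d=grab('scene'); n='scene'; P=cloud(n,d); X,Y,Z=P[...,0],P[...,1],P[...,2]
hsv=cv2.cvtColor(im,cv2.COLOR_RGB2HSV); H,S,V=[hsv[...,i].astype(int) for i in range(3)]
near=np.hypot(X-e[0],Y-e[1])<.08
print('z of dark',np.nanpercentile(Z[near&(V<60)&(abs(Z-zb)<.03)],[5,25,50,75,95]).round(4),'expect rim top',zb+.012)
m=near&(V<70)&(Z<zb+.022)&(Z>zb-.005)
Q=onz(n,np.argwhere(m)[:,::-1],zb+.010)
hull=cv2.convexHull(np.float32(Q[:,:2])).reshape(-1,2)
r=np.hypot(*(hull-e[:2]).T); print('hull r',r.round(3))
c,rad=cv2.minEnclosingCircle(hull); print('circle',np.round(c,4),round(rad,4))
A=np.c_[hull,np.ones(len(hull))]; s=np.linalg.lstsq(A,(hull**2).sum(1),rcond=None)[0]; c=s[:2]/2; print('lsq',c.round(4),np.sqrt(s[2]+c@c).round(4))
k=np.nanmean(P[near&((H<6)|(H>174))&(S>150)],0); print('red',k.round(4),'tcp',e.round(4))
E
python3 s.py
python3 - <<'E'
from h import *
# post black foot plate + brass from the saved first pictures is overwritten for scene: measure foot plate from top0/scene0 png
for n,(u,v) in {'top':(336,175),'scene':(298,199)}.items():
    im=cv2.imread(f'pics/{n}0.png')[...,::-1]; hsv=cv2.cvtColor(np.ascontiguousarray(im),cv2.COLOR_RGB2HSV); H,S,V=[hsv[...,i].astype(int) for i in range(3)]
    w=np.zeros(H.shape,bool); w[v-14:v+14,u-16:u+16]=1
    def rc(m,z):
        q=onz(n,np.argwhere(m)[:,::-1],z)[:,:2]; r=cv2.minAreaRect(np.float32(q)); return np.round(r[0],4),np.round(r[1],4),round(r[2],1),len(q)
    br=w&(H>15)&(H<32)&(S>170)&(V>40)
    print(n,'foot(dark or brass) z.088',rc(w&((V<60)|br),.088)); print(n,'bright top z.1215',rc(br&(V>150),.1215)); print(n,'brass',rc(br,.1215))
    print('\n'.join(' '.join('%3d/%3d'%(S[y,x],V[y,x]) for x in range(u-8,u+9)) for y in range(v-9,v+10)))
E
```

```text
z of dark [0.1941 0.1964 0.1977 0.1988 0.2008] expect rim top 0.19862837481671258
hull r [0.06  0.063 0.065 0.067 0.066 0.068 0.068 0.066 0.064 0.064 0.065 0.066
 0.062 0.062 0.059 0.06  0.059 0.058 0.054 0.055 0.056 0.056 0.058]
circle [ 0.6088 -0.0623] 0.0614
lsq [ 0.6093 -0.0625] 0.0598
red [ 0.6455 -0.0296  0.2051] tcp [ 0.6087 -0.0691  0.2084]
top foot(dark or brass) z.088 (array([ 0.6101, -0.0766]), array([0.051 , 0.0489]), 88.9, 233)
top bright top z.1215 (array([ 0.6104, -0.0757]), array([0.0186, 0.0191]), 88.8, 46)
top brass (array([ 0.6072, -0.0756]), array([0.0248, 0.0254]), 88.9, 69)
112/223 107/224 106/234  98/235  96/236  97/235 102/236 105/235 104/224  97/223  98/221  94/222  99/222  98/209  99/208  97/206  96/221
107/176 110/174 108/184 103/188 100/187 102/188 106/187 109/187  98/153  91/149  91/149  88/148  93/148  80/115  76/111  77/113  89/155
 33/ 61  32/ 56  17/ 46  11/ 46   6/ 45  17/ 46  11/ 46  16/ 49  11/ 46   6/ 43  23/ 44  28/ 46  28/ 46  18/ 42  17/ 45  12/ 42  76/ 81
 12/ 44  11/ 47  11/ 46  17/ 45  55/ 60  60/ 60  62/ 62  94/ 73 101/ 73  90/ 71  94/ 68  
[... 4226 characters left out ...]
/ 24  51/ 25  54/ 33
105/143  79/ 45  22/ 23  41/ 25  67/ 23 102/ 40 148/ 57 128/ 48  53/ 34  39/ 26  20/ 25  12/ 22  41/ 25  22/ 23  45/ 34 101/ 73 115/120
108/196 104/135  55/ 23  26/ 20  13/ 19  23/ 22  29/ 26  69/ 26  39/ 26  19/ 27  35/ 22  47/ 27  53/ 34 108/ 92 112/144 108/158 107/181
106/209 105/182  87/ 70  27/ 28  18/ 28  39/ 26  43/ 30  21/ 24 104/ 22  18/ 28  96/ 48 108/104 109/145 105/167 110/197 111/198 109/199
106/210 107/190 108/134  29/ 26  53/ 29  24/ 21  21/ 24  21/ 37  76/ 57 113/104 110/150 111/173 111/196 110/197 108/201 111/198 110/193
111/200 105/194 110/164  86/ 62  44/ 23  68/ 49 101/104 109/143 105/151 108/173 111/198 107/200 111/197 111/197 109/195 108/192 108/189
```

```bash
cat > s2.py <<'E'
from h import *
e=monitor.get_obs()['eef_pos']; zb=e[2]-.0218
f=np.load('scene.npz'); im,d=f['im'],f['d']; n='scene'; P=cloud(n,d); X,Y,Z=P[...,0],P[...,1],P[...,2]
hsv=cv2.cvtColor(im,cv2.COLOR_RGB2HSV); H,S,V=[hsv[...,i].astype(int) for i in range(3)]
near=np.hypot(X-e[0],Y-e[1])<.08
m=near&(V<70)&(Z<zb+.022)&(Z>zb-.015); Q=P[m]; r=np.hypot(Q[:,0]-e[0],Q[:,1]-e[1]); Q=Q[r>.045]
c,rad=cv2.minEnclosingCircle(np.float32(Q[:,:2])); print('depth rim',np.round(c,4),rad,len(Q))
a=np.degrees(np.arctan2(Q[:,1]-c[1],Q[:,0]-c[0]))//45*45
for k in np.unique(a): print(k,np.percentile(Q[a==k,2],[10,50,90]).round(4),(a==k).sum())
A=np.c_[Q[:,:2]-c,np.ones(len(Q))]; print('plane fit',np.linalg.lstsq(A,Q[:,2],rcond=None)[0].round(4))
m=near&((H<6)|(H>174))&(S>150); print('red z',np.percentile(Z[m],[0,50,100]).round(4),m.sum())
m=near&(S<50)&(V>110)&(Z>zb-.02)&(Z<zb+.06); print('silver z',np.percentile(Z[m],[1,10,25,50,75,90,99]).round(4),m.sum())
for p in np.argwhere(m&(Z>np.percentile(Z[m],80))): print(p[::-1],P[tuple(p)].round(4),end='; ')
E
python3 s2.py
```

```text
depth rim [ 0.6088 -0.0635] 0.05997096002101898 249
-180.0 [0.1959 0.1983 0.1992] 15
-90.0 [0.1963 0.1976 0.1988] 24
-45.0 [0.1959 0.1975 0.2002] 35
0.0 [0.195  0.1978 0.2001] 38
45.0 [0.1906 0.1966 0.1999] 55
90.0 [0.1951 0.1976 0.1994] 42
135.0 [0.1941 0.1981 0.1999] 40
plane fit [-0.0031 -0.0123  0.1975]
red z [0.0888 0.2145 0.2261] 43
silver z [0.1922 0.1944 0.1953 0.1964 0.1988 0.2351 0.2367] 61
[290 170] [ 0.6187 -0.0846  0.2365]; [287 171] [ 0.6283 -0.0855  0.2361]; [288 171] [ 0.6254 -0.0847  0.2354]; [288 172] [ 0.6268 -0.0815  0.2348]; [288 173] [ 0.6285 -0.0777  0.2351]; [289 174] [ 0.6279 -0.0713  0.2369]; [290 176] [ 0.6283 -0.0631  0.2364]; [291 177] [ 0.6268 -0.0594  0.2351]; [292 179] [ 0.6271 -0.0516  0.2342]; [293 179] [ 0.6245 -0.0502  0.2343]; [294 179] [ 0.6224 -0.0473  0.2363]; [302 188] [ 0.6052 -0.0326  0.1997];
```

Heights agree with expectation (hub top at 0.235). The scene camera reads about 5 mm too far in +y here, which makes both cameras agree on a post at about (0.610, -0.0755). I correct for that and lower to just above the post.

{"op": "arm_command", "data": {"increments": [{"dx": -0.1,"dy": -0.4,"dz": 0.5,"wx": 0.0,"wy": 0.0,"wz": 0.0,"grip": 4.0},{"dx": -0.14,"dy": -0.64,"dz": 1.8,"wx": 0.0,"wy": 0.0,"wz": 0.0,"grip": 4.0},{"dx": -0.14,"dy": -0.64,"dz": 3.3,"wx": 0.0,"wy": 0.0,"wz": 0.0,"grip": 4.0},{"dx": -0.14,"dy": -0.64,"dz": 4.7,"wx": 0.0,"wy": 0.0,"wz": 0.0,"grip": 4.0},{"dx": -0.14,"dy": -0.64,"dz": 5.6,"wx": 0.0,"wy": 0.0,"wz": 0.0,"grip": 4.0},{"dx": -0.14,"dy": -0.64,"dz": 5.8,"wx": 0.0,"wy": 0.0,"wz": 0.0,"grip": 4.0},{"dx": -0.14,"dy": -0.64,"dz": 5.8,"wx": 0.0,"wy": 0.0,"wz": 0.0,"grip": 4.0},{"dx": -0.14,"dy": -0.64,"dz": 5.8,"wx": 0.0,"wy": 0.0,"wz": 0.0,"grip": 4.0}]}}

```text
clock: 5.8
eef_pos: [0.6111, -0.0768, 0.1509]
tool_rot: [-0.011, 1.0, -0.0, 0.001]
ft_force: [0.4, 0.1, -4.4]
grip_width: 0.0451
grasp_force: 62.4
```

```bash
sed -i "s/^print('red'.*//" s.py; python3 s.py | grep -v hull; python3 w.py .6102 -.0755 .15 91.4
python3 - <<'E'
from h import *
im=np.load('scene.npz')['im']; cv2.imwrite('pics/low.png',cv2.resize(im[130:250,230:370],None,fx=5,fy=5,interpolation=2)[...,::-1])
E
```

```text
z of dark [0.1367 0.1387 0.1401 0.1415 0.144 ] expect rim top 0.14114633533724857
 0.055 0.054 0.053 0.055 0.055 0.056 0.057 0.058 0.059]
circle [ 0.6022 -0.0717] 0.0685
lsq [ 0.6088 -0.0719] 0.0604
red [ 0.6486 -0.0343  0.1531] tcp [ 0.6111 -0.0768  0.1509]
shift cm [0.1  0.13 0.12] wz -0.002 tooly 91.27 tilt [ 1.8e-03 -3.0e-04 -1.0e+00] clock 5.85 [ 0.6112 -0.0768  0.1512] q [-0.12  0.51  0.19  1.25 -0.   -0.15] ft [ 0.4  0.3 -4.1]
```

View pics/low.png

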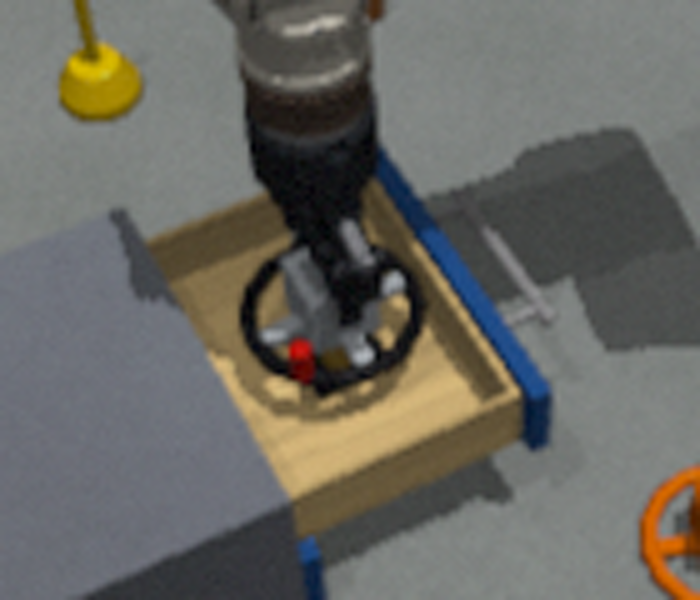

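The wheel is just above the post, with its foot still visible under the near rim. Fine correction, then a slow lowering that watches the force.

{"op": "arm_command", "data": {"increments": [{"dx": 0.1,"dy": 0.13,"dz": 0.3,"wx": 0.0,"wy": 0.0,"wz": 0.0,"grip": 4.0},{"dx": 0.1,"dy": 0.13,"dz": 0.8,"wx": 0.0,"wy": 0.0,"wz": 0.0,"grip": 4.0},{"dx": 0.1,"dy": 0.13,"dz": 1.2,"wx": 0.0,"wy": 0.0,"wz": 0.0,"grip": 4.0},{"dx": 0.1,"dy": 0.13,"dz": 1.5,"wx": 0.0,"wy": 0.0,"wz": 0.0,"grip": 4.0},{"dx": 0.1,"dy": 0.13,"dz": 1.5,"wx": 0.0,"wy": 0.0,"wz": 0.0,"grip": 4.0}]}}

```text
clock: 6.35
eef_pos: [0.609, -0.0753, 0.1344]
tool_rot: [-0.011, 1.0, 0.0, -0.001]
ft_force: [-0.4, -0.1, -4.3]
grip_width: 0.045
grasp_force: 62.4
```

{"op": "arm_command", "data": {"increments": [{"dx": 0.0,"dy": 0.0,"dz": 0.3,"wx": 0.0,"wy": 0.0,"wz": 0.0,"grip": 4.0},{"dx": 0.0,"dy": 0.0,"dz": 0.7,"wx": 0.0,"wy": 0.0,"wz": 0.0,"grip": 4.0},{"dx": 0.0,"dy": 0.0,"dz": 1.1,"wx": 0.0,"wy": 0.0,"wz": 0.0,"grip": 4.0},{"dx": 0.0,"dy": 0.0,"dz": 1.4,"wx": 0.0,"wy": 0.0,"wz": 0.0,"grip": 4.0},{"dx": 0.0,"dy": 0.0,"dz": 1.6,"wx": 0.0,"wy": 0.0,"wz": 0.0,"grip": 4.0},{"dx": 0.0,"dy": 0.0,"dz": 1.8,"wx": 0.0,"wy": 0.0,"wz": 0.0,"grip": 4.0},{"dx": 0.0,"dy": 0.0,"dz": 1.8,"wx": 0.0,"wy": 0.0,"wz": 0.0,"grip": 4.0}]}}

```text
clock: 7.05
eef_pos: [0.6093, -0.0754, 0.1169]
tool_rot: [-0.011, 1.0, 0.0, -0.0]
ft_force: [-0.3, -0.6, -4.5]
grip_width: 0.0449
grasp_force: 62.4
```

{"op": "arm_command", "data": {"increments": [{"dx": 0.0,"dy": 0.0,"dz": 0.2,"wx": 0.0,"wy": 0.0,"wz": 0.0,"grip": 4.0},{"dx": 0.0,"dy": 0.0,"dz": 0.4,"wx": 0.0,"wy": 0.0,"wz": 0.0,"grip": 4.0},{"dx": 0.0,"dy": 0.0,"dz": 0.55,"wx": 0.0,"wy": 0.0,"wz": 0.0,"grip": 4.0},{"dx": 0.0,"dy": 0.0,"dz": 0.7,"wx": 0.0,"wy": 0.0,"wz": 0.0,"grip": 4.0},{"dx": 0.0,"dy": 0.0,"dz": 0.7,"wx": 0.0,"wy": 0.0,"wz": 0.0,"grip": 4.0}]}}

```text
clock: 7.55
eef_pos: [0.6094, -0.0754, 0.1101]
tool_rot: [-0.011, 1.0, 0.0, -0.0]
ft_force: [0.7, 0.8, -5.0]
grip_width: 0.045
grasp_force: 62.4
```

{"op": "arm_command", "data": {"increments": [{"dx": 0.0,"dy": 0.0,"dz": 0.1,"wx": 0.0,"wy": 0.0,"wz": 0.0,"grip": 4.0},{"dx": 0.0,"dy": 0.0,"dz": 0.2,"wx": 0.0,"wy": 0.0,"wz": 0.0,"grip": 4.0},{"dx": 0.0,"dy": 0.0,"dz": 0.2,"wx": 0.0,"wy": 0.0,"wz": 0.0,"grip": 4.0}]}}

```text
clock: 7.85
eef_pos: [0.6105, -0.0754, 0.1098]
tool_rot: [-0.011, 1.0, -0.0, 0.001]
ft_force: [-0.3, -0.5, 4.1]
grip_width: 0.0448
grasp_force: 63.2
```

Contact on the floor at exactly the expected height. Releasing and retreating.

{"op": "arm_command", "data": {"increments": [{"dx": 0.0,"dy": 0.0,"dz": 0.2,"wx": 0.0,"wy": 0.0,"wz": 0.0,"grip": 4.8},{"dx": 0.0,"dy": 0.0,"dz": 0.0,"wx": 0.0,"wy": 0.0,"wz": 0.0,"grip": 5.5},{"dx": 0.0,"dy": 0.0,"dz": 0.0,"wx": 0.0,"wy": 0.0,"wz": 0.0,"grip": 7.0},{"dx": 0.0,"dy": 0.0,"dz": 0.0,"wx": 0.0,"wy": 0.0,"wz": 0.0,"grip": 8.0},{"dx": 0.0,"dy": 0.0,"dz": 0.0,"wx": 0.0,"wy": 0.0,"wz": 0.0,"grip": 8.0},{"dx": 0.0,"dy": 0.0,"dz": -1.0,"wx": 0.0,"wy": 0.0,"wz": 0.0,"grip": 8.0},{"dx": 0.0,"dy": 0.0,"dz": -3.5,"wx": 0.0,"wy": 0.0,"wz": 0.0,"grip": 8.0},{"dx": 0.0,"dy": 0.0,"dz": -7.0,"wx": 0.0,"wy": 0.0,"wz": 0.0,"grip": 8.0},{"dx": 0.0,"dy": 0.0,"dz": -10.0,"wx": 0.0,"wy": 0.0,"wz": 0.0,"grip": 8.0},{"dx": 0.0,"dy": 0.0,"dz": -10.0,"wx": 0.0,"wy": 0.0,"wz": 0.0,"grip": 8.0}]}}

```text
clock: 8.85
eef_pos: [0.6125, -0.0758, 0.2148]
tool_rot: [-0.011, 1.0, -0.001, 0.005]
ft_force: [0.2, -0.3, -0.2]
grip_width: 0.0802
grasp_force: 0.0
```

{"op": "arm_command", "data": {"increments": [{"dx": 1.0,"dy": 0.0,"dz": 0.0,"wx": 0.0,"wy": 0.0,"wz": 0.0,"grip": 6.0},{"dx": 3.5,"dy": 0.0,"dz": 0.0,"wx": 0.0,"wy": 0.0,"wz": 0.0,"grip": 4.0},{"dx": 7.0,"dy": 0.0,"dz": 0.0,"wx": 0.0,"wy": 0.0,"wz": 0.0,"grip": 2.0},{"dx": 11.0,"dy": 0.0,"dz": 0.0,"wx": 0.0,"wy": 0.0,"wz": 0.0,"grip": 0.0},{"dx": 14.5,"dy": 0.0,"dz": 0.0,"wx": 0.0,"wy": 0.0,"wz": 0.0,"grip": 0.0},{"dx": 16.8,"dy": 0.1,"dz": 0.0,"wx": 0.0,"wy": 0.0,"wz": 0.0,"grip": 0.0},{"dx": 17.3,"dy": 0.1,"dz": 0.0,"wx": 0.0,"wy": 0.0,"wz": 0.0,"grip": 0.0},{"dx": 17.3,"dy": 0.1,"dz": 0.0,"wx": 0.0,"wy": 0.0,"wz": 0.0,"grip": 0.0},{"dx": 17.3,"dy": 0.1,"dz": 0.0,"wx": 0.0,"wy": 0.0,"wz": 0.0,"grip": 0.0}]}}

```text
clock: 9.75
eef_pos: [0.4378, -0.0783, 0.2086]
tool_rot: [-0.011, 1.0, -0.0, 0.001]
ft_force: [0.2, -0.0, -0.0]
grip_width: -0.0002
grasp_force: 0.0
```

```bash
cat > b.py <<'E'
from h import *
import sys
im,d=grab('scene'); n='scene'; P=cloud(n,d); X,Y,Z=P[...,0],P[...,1],P[...,2]
hsv=cv2.cvtColor(im,cv2.COLOR_RGB2HSV); H,S,V=[hsv[...,i].astype(int) for i in range(3)]
m=(H>100)&(H<125)&(S>120)&(Z>.135)&(Z<.17)&(X>.4)&(X<.75)&(abs(Y)<.25); print('blue top x',np.percentile(X[m],[3,50,97]).round(4),np.nanmedian(Y[m]).round(4))
m=(abs(Z-.157)<.006)&(X>.6)&(abs(Y+.07)<.08); print('roof front x',np.percentile(X[m],[0.5,2]).round(4),np.median(Z[m]).round(4))
m=(Z>.105)&(Z<.13)&(X>.44)&(X<.51)&(Y<.05)&(Y>-.2)&(S<60); print('bar',m.sum(),[np.percentile(P[m][:,i],[5,50,95]).round(4) for i in range(3)] if m.any() else '')
m=(X>.55)&(X<.67)&(abs(Y+.07)<.08)&(S<50)&(V>110)&(Z>.12)&(Z<.145); print('hub top z',np.median(Z[m]).round(4),P[m].min(0).round(4),P[m].max(0).round(4))
cv2.imwrite(f'pics/{sys.argv[1]}.png',cv2.resize(im[130:250,230:370],None,fx=5,fy=5,interpolation=2)[...,::-1])
E
python3 b.py seat; python3 w.py .455 -.079 .105 91.4
```

```text
blue top x [0.5209 0.5292 0.5363] -0.0585
roof front x [0.7001 0.7045] 0.1574
bar 129 [array([0.4814, 0.4879, 0.5038]), array([-0.1293, -0.0699, -0.0156]), array([0.1165, 0.1217, 0.1252])]
hub top z 0.1358 [ 0.5868 -0.096   0.1221] [ 0.6333 -0.0474  0.14  ]
shift cm [-1.7  -0.11 10.35] wz -0.002 tooly 91.29 tilt [ 1.1e-03 -2.0e-04 -1.0e+00] clock 9.8 [ 0.4379 -0.0783  0.2084] q [-0.18  0.14 -0.18  1.25  0.   -0.2 ] ft [-0.5  1.1  0.1]
```

View pics/seat.png

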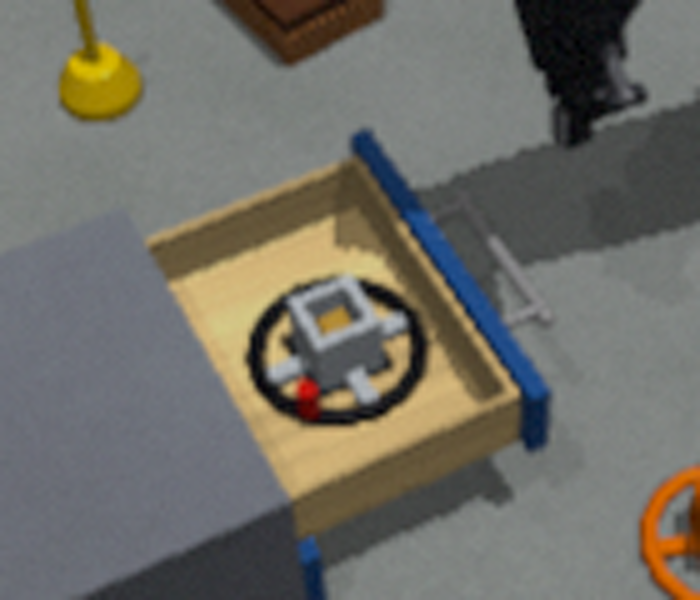

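The picture shows the wheel flat on the floor with the brass post visible in the bore at crop (335,320). Hub top at 0.136 confirms it is home. Lowering the closed fingers in front of the bar.

{"op": "arm_command", "data": {"increments": [{"dx": 0.0,"dy": 0.0,"dz": 1.5,"wx": 0.0,"wy": 0.0,"wz": 0.0,"grip": 0.0},{"dx": 0.0,"dy": 0.0,"dz": 4.5,"wx": 0.0,"wy": 0.0,"wz": 0.0,"grip": 0.0},{"dx": 0.0,"dy": 0.0,"dz": 7.5,"wx": 0.0,"wy": 0.0,"wz": 0.0,"grip": 0.0},{"dx": 0.0,"dy": 0.0,"dz": 9.8,"wx": 0.0,"wy": 0.0,"wz": 0.0,"grip": 0.0},{"dx": 0.0,"dy": 0.0,"dz": 10.4,"wx": 0.0,"wy": 0.0,"wz": 0.0,"grip": 0.0},{"dx": -0.5,"dy": 0.0,"dz": 10.4,"wx": 0.0,"wy": 0.0,"wz": 0.0,"grip": 0.0},{"dx": -1.4,"dy": 0.0,"dz": 10.4,"wx": 0.0,"wy": 0.0,"wz": 0.0,"grip": 0.0},{"dx": -2.2,"dy": 0.0,"dz": 10.4,"wx": 0.0,"wy": 0.0,"wz": 0.0,"grip": 0.0},{"dx": -3.0,"dy": 0.0,"dz": 10.4,"wx": 0.0,"wy": 0.0,"wz": 0.0,"grip": 0.0},{"dx": -4.0,"dy": 0.0,"dz": 10.4,"wx": 0.0,"wy": 0.0,"wz": 0.0,"grip": 0.0}]}}

```text
clock: 10.8
eef_pos: [0.4772, -0.0774, 0.1049]
tool_rot: [-0.011, 1.0, -0.0, 0.0]
ft_force: [-1.7, 0.2, 1.5]
grip_width: 0.0002
grasp_force: 0.8
```

{"op": "arm_command", "data": {"increments": [{"dx": -1.0,"dy": 0.0,"dz": 0.0,"wx": 0.0,"wy": 0.0,"wz": 0.0,"grip": 0.0},{"dx": -2.3,"dy": 0.0,"dz": 0.0,"wx": 0.0,"wy": 0.0,"wz": 0.0,"grip": 0.0},{"dx": -3.8,"dy": 0.0,"dz": 0.0,"wx": 0.0,"wy": 0.0,"wz": 0.0,"grip": 0.0},{"dx": -5.3,"dy": 0.0,"dz": 0.0,"wx": 0.0,"wy": 0.0,"wz": 0.0,"grip": 0.0},{"dx": -6.8,"dy": 0.0,"dz": 0.0,"wx": 0.0,"wy": 0.0,"wz": 0.0,"grip": 0.0},{"dx": -8.3,"dy": 0.0,"dz": 0.0,"wx": 0.0,"wy": 0.0,"wz": 0.0,"grip": 0.0},{"dx": -9.8,"dy": 0.0,"dz": 0.0,"wx": 0.0,"wy": 0.0,"wz": 0.0,"grip": 0.0},{"dx": -11.2,"dy": 0.0,"dz": 0.0,"wx": 0.0,"wy": 0.0,"wz": 0.0,"grip": 0.0},{"dx": -12.3,"dy": 0.0,"dz": 0.0,"wx": 0.0,"wy": 0.0,"wz": 0.0,"grip": 0.0},{"dx": -13.0,"dy": 0.0,"dz": 0.0,"wx": 0.0,"wy": 0.0,"wz": 0.0,"grip": 0.0}]}}

```text
clock: 11.8
eef_pos: [0.6078, -0.0743, 0.1041]
tool_rot: [-0.011, 1.0, 0.0, 0.0]
ft_force: [-0.3, -0.2, 0.3]
grip_width: -0.0002
grasp_force: 0.3
```

Slow final part until the stop is felt.

{"op": "arm_command", "data": {"increments": [{"dx": -0.4,"dy": 0.0,"dz": 0.0,"wx": 0.0,"wy": 0.0,"wz": 0.0,"grip": 0.0},{"dx": -0.8,"dy": 0.0,"dz": 0.0,"wx": 0.0,"wy": 0.0,"wz": 0.0,"grip": 0.0},{"dx": -1.2,"dy": 0.0,"dz": 0.0,"wx": 0.0,"wy": 0.0,"wz": 0.0,"grip": 0.0},{"dx": -1.6,"dy": 0.0,"dz": 0.0,"wx": 0.0,"wy": 0.0,"wz": 0.0,"grip": 0.0},{"dx": -2.0,"dy": 0.0,"dz": 0.0,"wx": 0.0,"wy": 0.0,"wz": 0.0,"grip": 0.0},{"dx": -2.3,"dy": 0.0,"dz": 0.0,"wx": 0.0,"wy": 0.0,"wz": 0.0,"grip": 0.0},{"dx": -2.3,"dy": 0.0,"dz": 0.0,"wx": 0.0,"wy": 0.0,"wz": 0.0,"grip": 0.0}]}}

```text
clock: 12.5
eef_pos: [0.6303, -0.0741, 0.1045]
tool_rot: [-0.011, 1.0, -0.0, 0.001]
ft_force: [0.0, 0.1, 0.0]
grip_width: -0.0001
grasp_force: 0.0
```

{"op": "arm_command", "data": {"increments": [{"dx": -0.3,"dy": 0.0,"dz": 0.0,"wx": 0.0,"wy": 0.0,"wz": 0.0,"grip": 0.0},{"dx": -0.5,"dy": 0.0,"dz": 0.0,"wx": 0.0,"wy": 0.0,"wz": 0.0,"grip": 0.0},{"dx": -0.7,"dy": 0.0,"dz": 0.0,"wx": 0.0,"wy": 0.0,"wz": 0.0,"grip": 0.0},{"dx": -0.7,"dy": 0.0,"dz": 0.0,"wx": 0.0,"wy": 0.0,"wz": 0.0,"grip": 0.0}]}}

```text
clock: 12.9
eef_pos: [0.6325, -0.074, 0.1043]
tool_rot: [-0.011, 1.0, -0.0, -0.004]
ft_force: [-11.1, -0.8, 7.0]
grip_width: -0.0
grasp_force: 5.8
```

The end stop is felt (11 N). Backing off and checking.

{"op": "arm_command", "data": {"increments": [{"dx": 0.8,"dy": 0.0,"dz": 0.0,"wx": 0.0,"wy": 0.0,"wz": 0.0,"grip": 0.0},{"dx": 2.5,"dy": 0.0,"dz": 0.0,"wx": 0.0,"wy": 0.0,"wz": 0.0,"grip": 0.0},{"dx": 5.0,"dy": 0.0,"dz": 0.0,"wx": 0.0,"wy": 0.0,"wz": 0.0,"grip": 0.0},{"dx": 8.0,"dy": 0.0,"dz": -2.0,"wx": 0.0,"wy": 0.0,"wz": 0.0,"grip": 0.0},{"dx": 11.0,"dy": 0.0,"dz": -5.0,"wx": 0.0,"wy": 0.0,"wz": 0.0,"grip": 0.0},{"dx": 14.0,"dy": 0.0,"dz": -8.0,"wx": 0.0,"wy": 0.0,"wz": 0.0,"grip": 0.0},{"dx": 16.0,"dy": 0.0,"dz": -9.0,"wx": 0.0,"wy": 0.0,"wz": 0.0,"grip": 0.0},{"dx": 16.0,"dy": 0.0,"dz": -9.0,"wx": 0.0,"wy": 0.0,"wz": 0.0,"grip": 0.0},{"dx": 16.0,"dy": 0.0,"dz": -9.0,"wx": 0.0,"wy": 0.0,"wz": 0.0,"grip": 0.0}]}}

```text
clock: 13.8
eef_pos: [0.4774, -0.0775, 0.1949]
tool_rot: [-0.011, 1.0, -0.0, 0.002]
ft_force: [0.6, -0.1, -1.0]
grip_width: -0.0001
grasp_force: 0.0
```

```bash
python3 b.py shut 2>/dev/null
python3 - <<'E'
from h import *
f=np.load('scene.npz'); im,d=f['im'],f['d']; P=cloud('scene',d); X,Y,Z=P[...,0],P[...,1],P[...,2]
m=(Z>.105)&(Z<.13)&(X>.62)&(X<.68)&(Y<.05)&(Y>-.2); print('bar x',np.percentile(X[m],[5,25,50,75]).round(4))
cv2.imwrite('pics/shut.png',cv2.resize(im[130:270,170:370],None,fx=4,fy=4,interpolation=2)[...,::-1])
E
```

```text
blue top x [0.6833 0.6901 0.6969] -0.052
roof front x [0.7003 0.7047] 0.1574
bar 0 
hub top z 0.1228 [ 0.6437 -0.1333  0.1201] [ 0.6669 -0.0096  0.1279]
bar x [0.6451 0.6483 0.6515 0.6559]
```

View pics/shut.png

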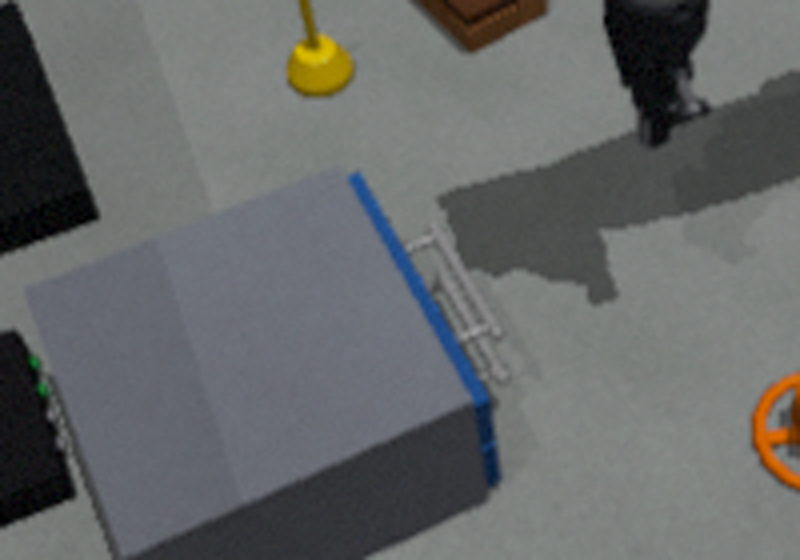

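The picture shows the blue front flush against the grey cabinet along its whole length and aligned with the lower drawer (crop (485,400) to (490,480)). The gripper is clear of everything, so I hand in.

```bash
python3 -c "
from workcell import job; print(job.job_done())"
```

```text
the job is handed in; nothing more can be done
None
```

I seated the handwheel fully on the brass post and let it go, then pushed the drawer gently shut to its stop and handed the job in at about 14 s; the judge returned no verdict.

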